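# Press the paint-pot lids shut in order

### The arm

A 6-joint arm with a two-finger parallel gripper is mounted at the origin on the work surface. World frame = base frame: x ahead of the robot, y to its left, z up, the work surface at z = 0. Lengths are in mm, angles in degrees, forces in N, time in s.
With the tool pointing down it reaches from about 300 to 850 mm from the base axis. Payload 4.2 kg.
Tool frame: the origin (TCP) lies at the very end of the fingers, on their centre line; the grasp point (between the pads) lies 19 mm behind it (env.grip_point_offset is the distance from the TCP to the grasp point, in mm); z points along the fingers, y is the line along which they close (so a half turn about z gives the same grasp; the last joint's range is limited). The gripper opens to 91 mm and grips with 3 to 60 N. Pads are 32 mm wide; open, the fingers measure 118 mm over their backs; the gripper's body (76 mm by 178 mm) begins 60 mm behind the grasp point.
Start: joints at [-73.797, 18.312, 89.639, -0, 72.044, -1.146], TCP at [171.465, -548.856, 213.976] pointing down, gripper open.
Joint ranges: [-177.97, 177.97], [-48.28, 115.42], [12.27, 149.76], [-77.06, 257.06], [2.81, 150.46], [-146.56, 146.56]. Speed limits (degrees/s): [147.25, 147.25, 180, 180, 180, 180].

### API

Orientations are given as [roll, pitch, yaw] about the fixed x, y, z axes, in that order (R = Rz(yaw) Ry(pitch) Rx(roll)).
In Python, from workcell import env gives the robot as it stands. The module is installed in compiled form; this text tells all that it offers.
- The arm moves only by the tool arm_command, never from a script. Its argument "rows" is a list of rows, each an object with "delta_pos": the shift along the tool's x, y, z in mm, a list of three; "roll": the turn about the tool's z in units of 5 degrees (1.0 is 5 degrees); "jaw": the opening in per cent of the stroke, from 0 (shut) to 100 (fully open). A call has 1 to 20 rows; each row is the pose to reach, as a shift and turn from the pose commanded when the call began, along the tool's axes at that moment; what a row does not reach only later rows make up. A row lasts 1/12 s, in which the tool goes at most 41.7 mm and 7.16 degrees, less where a joint would pass 70% of its speed; a pose out of reach is approached as far as the arm can. A call with a gripper value outside its range is refused whole. The fingers move at their own pace and stop on an object; "squeeze" is the grip in N (left out, the last holds). Time passes only in rows, so rows that repeat a pose let the fingers close. It gives the time, the measured TCP pose, the force, the opening and the grip force at its end, in the units of the state.
- env.state(): the state, without advancing time (a new reading comes with each control period).
- env.grab_frame(name): name is "side" or "top" or "wrist"; returns a dict with "img" (384x512x3 uint8, blue, green, red), "z_map" (384x512 float32, mm along the optical axis (not along the pixel's ray), 0 where there is no reading), "fov_y" (degrees; the focal length in pixels is half the picture's height over the tangent of half this angle, whatever the lens; pixels are square), "cx", "cy" (the principal point, pixels), "R" (3x3) and "t" (3): a world point X has camera coordinates R X + t; the wrist camera has in their place "T_tool_cam" (4x4, takes a point from camera to tool coordinates, whose origin is the TCP and whose axes are the flange's). Camera axes: x right, y down, z forward; pixel columns grow to the right and rows downward; lengths in mm; the calibration is good to about 2 mm. A picture is of the moment at which its call begins: read the wrist's pose just before it.
- env.job_done(): hands the job in; it is judged then, once.
The state is a dict: "time_s": time; "qpos": joint angles; "qvel": joint speeds; "effort": joint torques, N m; "ee_pos": TCP position; "ee_rot": TCP orientation; "force": force on the tool from outside, world axes, zero at the start; "torque": the same for the moment, N m; "gripper_width": finger opening in mm; "gripper_force": force on a finger pad.
Only numpy, scipy, OpenCV 4.12 (cv2) and the standard library are available. Lean on these libraries where they do the work, as an engineer would, in place of code of your own. Each camera call takes 0.05 s, during which the arm holds its last target. There are 200 camera calls.

### The job

Close three of the paint pots on the painting table by pressing their raised lids lightly with the fingertips until each is fully home: first yellow, then red, then blue. The green pot is still in use, so leave its lid up. Pick nothing up, press gently, and leave the pots, tumbler, palette and tape dispenser standing where they are.

Things in the scene. Friction and masses are not known exactly. Their poses are not given: they have to be found in the camera images.
- yellow_pot: Loose round paint pot, light grey with a yellow band, 56 mm diameter, 45 mm high to its shoulder, 0.2 to 0.45 kg, standing upright; a dark neck 42 mm across shows between shoulder and raised lid. Origin at the centre of the underside, z up.
- yellow_lid (a joint): How far the yellow lid is pressed down, in m: 0 = standing 12 mm above the shoulder, 0.012 = fully home on the shoulder, where it stops firmly. It starts between 0 and 0.003. It slides straight down against a drag of about 2 N (a little more when pressed fast), has no spring and stays where it is left.
- yellow_top (a point): Centre of the top of the yellow lid, 71 mm above the table at joint 0, 59 mm when home and released. The lid is a ring 52 mm across, 8 mm high, with a soft crown 44 mm across standing 6 mm above it. The crown springs about 2 N per mm, gives 6 mm at most, then is hard; released, it rises again while the lid stays down. A slow press of 4 to 8 N takes the lid home.
- red_pot: Loose round paint pot, light grey with a red band, 56 mm diameter, 45 mm high to its shoulder, 0.2 to 0.45 kg, standing upright; a dark neck 42 mm across shows between shoulder and raised lid. Origin at the centre of the underside, z up.
- red_lid (a joint): How far the red lid is pressed down, in m: 0 = standing 12 mm above the shoulder, 0.012 = fully home on the shoulder, where it stops firmly. It starts between 0 and 0.003. It slides straight down against a drag of about 2 N (a little more when pressed fast), has no spring and stays where it is left.
- red_top (a point): Centre of the top of the red lid, 71 mm above the table at joint 0, 59 mm when home and released. The lid is a ring 52 mm across, 8 mm high, with a soft crown 44 mm across standing 6 mm above it. The crown springs about 2 N per mm, gives 6 mm at most, then is hard; released, it rises again while the lid stays down. A slow press of 4 to 8 N takes the lid home.
- blue_pot: Loose round paint pot, light grey with a blue band, 56 mm diameter, 45 mm high to its shoulder, 0.2 to 0.45 kg, standing upright; a dark neck 42 mm across shows between shoulder and raised lid. Origin at the centre of the underside, z up.
- blue_lid (a joint): How far the blue lid is pressed down, in m: 0 = standing 12 mm above the shoulder, 0.012 = fully home on the shoulder, where it stops firmly. It starts between 0 and 0.003. It slides straight down against a drag of about 2 N (a little more when pressed fast), has no spring and stays where it is left.
- blue_top (a point): Centre of the top of the blue lid, 71 mm above the table at joint 0, 59 mm when home and released. The lid is a ring 52 mm across, 8 mm high, with a soft crown 44 mm across standing 6 mm above it. The crown springs about 2 N per mm, gives 6 mm at most, then is hard; released, it rises again while the lid stays down. A slow press of 4 to 8 N takes the lid home.
- green_pot: Loose round paint pot, light grey with a green band, 56 mm diameter, 45 mm high to its shoulder, 0.2 to 0.45 kg, standing upright; a dark neck 42 mm across shows between shoulder and raised lid. Origin at the centre of the underside, z up. Still in use: leave its lid up.
- green_lid (a joint): How far the green lid is pressed down, in m: 0 = standing 12 mm above the shoulder, 0.012 = fully home on the shoulder, where it stops firmly. It starts between 0 and 0.003. It slides straight down against a drag of about 2 N (a little more when pressed fast), has no spring and stays where it is left.
- green_top (a point): Centre of the top of the green lid, 71 mm above the table at joint 0, 59 mm when home and released. The lid is a ring 52 mm across, 8 mm high, with a soft crown 44 mm across standing 6 mm above it. The crown springs about 2 N per mm, gives 6 mm at most, then is hard; released, it rises again while the lid stays down. A slow press of 4 to 8 N takes the lid home.
- tumbler: Loose clear empty plastic tumbler, 72 mm across the rim, 95 mm high; origin at the centre of its underside. A bystander.
- palette: Loose white porcelain flower-shaped paint palette, 110 mm across, 14 mm high; origin at the centre of its underside. A bystander.
- tape: Loose black desk tape dispenser with a yellow roll, 156 x 60 mm and 98 mm high; origin at the centre of its underside, long side along its x. A bystander.

How it is judged (in metres and radians):
On the way, in this order (a step that is already met when the one before it is completed fails the run):
1. the yellow lid is pressed fully home, before the others (value of joint yellow_lid above 0.0095 m), for 0.1 s.
2. the red lid is pressed fully home, after the yellow one (value of joint red_lid above 0.0095 m), for 0.1 s.
3. the blue lid is pressed fully home, after the red one (value of joint blue_lid above 0.0095 m), for 0.1 s.
At the end, for the whole second after the job is handed in: The yellow, red and blue lids are within 2.5 mm of fully home, the green lid is still up (pressed less than 6 mm), and all four pots stand upright and still on the table within 30 mm of where they began (value of joint each of yellow_lid, red_lid, blue_lid above 0.0095 m and value of joint green_lid below 0.006 m and angle between each of yellow_pot, red_pot, blue_pot, green_pot's own z axis and vertical below 0.1 rad and height (world z) of each of yellow_pot, red_pot, blue_pot, green_pot below 0.005 m and linear speed of each of yellow_pot, red_pot, blue_pot, green_pot below 0.02 m/s and distance of each of yellow_pot, red_pot, blue_pot, green_pot from where it was at the start of the episode below 0.03 m); the robot touches nothing.
It fails at once if a pot is lifted more than 10 mm off the table, tipped over or pushed more than 30 mm from its place (height (world z) of any of yellow_pot, red_pot, blue_pot, green_pot above 0.01 m or angle between any of yellow_pot, red_pot, blue_pot, green_pot's own z axis and vertical above 0.35 rad or distance of any of yellow_pot, red_pot, blue_pot, green_pot from where it was at the start of the episode above 0.03 m).
It fails at once if a pot or its lid is pressed hard (more than 30 N) (contact force between the fingers and yellow_pot above 30 N or contact force between the fingers and red_pot above 30 N or contact force between the fingers and blue_pot above 30 N or contact force between the fingers and green_pot above 30 N).
It fails at once if a pot or its lid is pressed with something other than the fingers (contact force between the arm and yellow_pot above 3 N or contact force between the arm and red_pot above 3 N or contact force between the arm and blue_pot above 3 N or contact force between the arm and green_pot above 3 N).
It fails at once if the green lid is pressed down past 6 mm (value of joint green_lid above 0.006 m).
It fails at once if the tumbler, palette or tape dispenser is moved more than 20 mm or tipped (distance of any of tumbler, palette, tape from where it was at the start of the episode above 0.02 m or angle between any of tumbler, palette, tape's own z axis and vertical above 0.3 rad).
It also fails if it takes over 42 s, if anything falls off the work surface, if the arm or the gripper's body presses on something with over 40 N, if the wrist force passes 120 N, or if a joint passes its speed limit or range.

## Working session

There is one attempt and no reset: what is moved stays moved. The work goes in short steps, Python scripts to look and compute and a tool call to move; the robot and the scene stay as the last step left them, time stands still between calls to the robot, and variables do not carry over. Pictures are saved under pics/ and viewed, at most 10 in all, crops included, and the job is handed in when it is done.

Besides the shell and the picture viewer there is one more tool, called after "Request:" by a JSON object that holds its "method" and its "body", one argument or row to a line. arm_command: Moves the arm, as the interface text tells. Its arguments: {"type":"object","properties":{"rows":{"type":"array"},"squeeze":{"type":"number"}},"required":["rows"]}

```bash
mkdir -p pics; cat > h.py <<'E'
import numpy as np,cv2
from workcell import env
def cloud(f):
    h,w=f["z_map"].shape; F=h/2/np.tan(np.radians(f["fov_y"])/2)
    u,v=np.meshgrid(np.arange(w),np.arange(h)); z=f["z_map"].astype(float)
    P=np.stack([(u-f["cx"])*z/F,(v-f["cy"])*z/F,z],-1)
    return (P-np.array(f["t"]))@np.array(f["R"]), z>0   # R^T (P-t)
E
python3 - <<'E'
from h import *
import pickle
s=env.state(); print({k:np.round(v,2) for k,v in s.items()})
fs={n:env.grab_frame(n) for n in("top","side")}
pickle.dump(fs,open("f.pkl","wb"))
cv2.imwrite("pics/a.png",fs["top"]["img"]);cv2.imwrite("pics/b.png",fs["side"]["img"])
E
```

```text
{'time_s': np.float64(0.0), 'qpos': array([-73.8 ,  18.35,  89.71,  -0.  ,  72.04,  -1.15]), 'qvel': array([-0.08, -0.02, -0.07, -0.09,  0.01, -0.03]), 'effort': array([  0.  , -41.25, -23.2 ,   0.07,   0.05,  -0.  ]), 'ee_pos': array([ 171.3 , -548.37,  213.14]), 'ee_rot': array([-179.9 ,   -0.  ,   17.35]), 'force': array([ 0.26, -0.22, -0.05]), 'torque': array([ 0.01,  0.04, -0.01]), 'gripper_force': np.float64(0.0), 'gripper_width': np.float64(91.47)}
```

View pics/a.png

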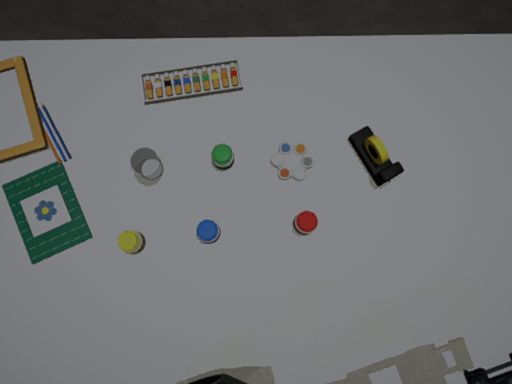

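View pics/b.png

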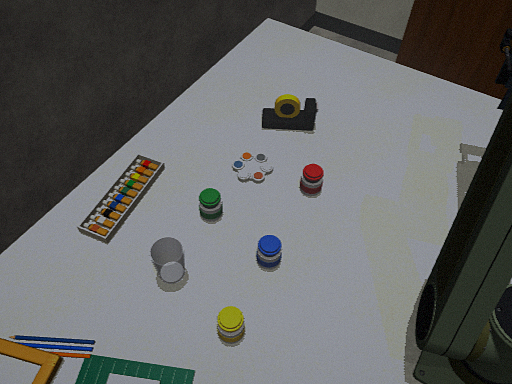

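The top view shows the lids at yellow (129,240), blue (207,230), red (306,221) and green (222,154). The tumbler is at (147,163), the palette at (292,160) and the tape at (376,155).

```bash
python3 - <<'E'
from h import *
import pickle
fs=pickle.load(open("f.pkl","rb"))
seeds=dict(yellow=(129,240),red=(306,221),blue=(207,230),green=(222,154))
c0={}
for n in("top","side"):
    X,ok=cloud(fs[n]); hsv=cv2.cvtColor(fs[n]["img"],cv2.COLOR_BGR2HSV)
    for k,(u,v) in seeds.items():
        if n=="top": c=np.median(X[v-2:v+3,u-2:u+3].reshape(-1,3),0); c0[k]=c; hue=hsv[v,u,0]; c0[k+"h"]=int(hue)
        c=c0[k]; m=ok&(np.hypot(*(X[...,:2]-c[:2]).transpose(2,0,1))<45)
        m&=(abs((hsv[...,0].astype(int)-c0[k+"h"]+90)%180-90)<12)&(hsv[...,1]>120)&(X[...,2]>50)
        P=X[m]; zt=np.median(P[P[:,2]>np.percentile(P[:,2],60)][:,2]); Q=P[P[:,2]>zt-3.5]
        print(n,k,len(P),"ztop",zt.round(1),"all mid",((P.min(0)+P.max(0))/2).round(1),"top mid",((Q.min(0)+Q.max(0))/2).round(1),"mean",Q.mean(0).round(1),np.ptp(Q,0).round(0))
E
```

```text
top yellow 343 ztop 70.9 all mid [450.9 211.8  66.5] top mid [452.8 211.6  70.9] mean [452.3 211.7  70.1] [42. 44.  7.]
top red 333 ztop 71.6 all mid [ 490.4 -213.    67.7] top mid [ 490.9 -212.3   72.1] mean [ 490.4 -212.5   70.7] [41. 45.  8.]
top blue 340 ztop 70.2 all mid [473.5  25.4  65.1] top mid [475.3  25.7  70.5] mean [474.1  26.1  69.4] [43. 41.  7.]
top green 301 ztop 71.8 all mid [658.  -10.9  67.9] top mid [659.7 -10.   71.8] mean [660.1 -10.4  70.9] [41. 44.  7.]
side yellow 503 ztop 70.9 all mid [451.  215.   66.2] top mid [451.7 215.2  71.6] mean [451.2 214.3  70.1] [43. 45.  8.]
side red 256 ztop 71.3 all mid [ 489.9 -208.5   66. ] top mid [ 488.7 -211.1   71.5] mean [ 489.3 -210.8   70.7] [44. 44.  7.]
side blue 374 ztop 70.0 all mid [473.9  28.1  64.5] top mid [473.3  28.7  70. ] mean [473.1  28.2  69.2] [43. 44.  7.]
side green 269 ztop 71.4 all mid [659.7  -6.4  66.5] top mid [659.8  -8.7  71. ] mean [659.4  -8.7  70.6] [42. 41.  6.]
```

Request:
{"method": "arm_command", "body": {
  "rows": [
    {"delta_pos": [30,-24,0],"roll": 0,"jaw": 0},
    {"delta_pos": [60,-47,0],"roll": 0,"jaw": 0},
    {"delta_pos": [90,-71,0],"roll": 0,"jaw": 0},
    {"delta_pos": [120,-94,0],"roll": 0,"jaw": 0},
    {"delta_pos": [150,-118,0],"roll": 0,"jaw": 0},
    {"delta_pos": [180,-141,0],"roll": 0,"jaw": 0},
    {"delta_pos": [210,-165,0],"roll": 0,"jaw": 0},
    {"delta_pos": [240,-188,0],"roll": 0,"jaw": 0},
    {"delta_pos": [270,-212,0],"roll": 0,"jaw": 0},
    {"delta_pos": [300,-235,0],"roll": 0,"jaw": 0},
    {"delta_pos": [330,-259,0],"roll": 0,"jaw": 0},
    {"delta_pos": [360,-282,0],"roll": 0,"jaw": 0},
    {"delta_pos": [390,-306,0],"roll": 0,"jaw": 0},
    {"delta_pos": [415,-330,0],"roll": 0,"jaw": 0},
    {"delta_pos": [428,-360,0],"roll": 0,"jaw": 0},
    {"delta_pos": [436,-396,0],"roll": 0,"jaw": 0},
    {"delta_pos": [444,-432,0],"roll": 0,"jaw": 0},
    {"delta_pos": [452,-468,0],"roll": 0,"jaw": 0},
    {"delta_pos": [460,-500,0],"roll": 0,"jaw": 0},
    {"delta_pos": [468,-530,0],"roll": 0,"jaw": 0}
  ],
  "squeeze": 5
}}

```text
time_s: 1.77
ee_pos: [459.3, 98.4, 213.7]
ee_rot: [-180.0, 0.0, 17.4]
force: [0.7, -1.3, 0.1]
gripper_width: 0.6
gripper_force: 0.0
```

Request:
{"method": "arm_command", "body": {
  "rows": [
    {"delta_pos": [7,-28,0],"roll": 0,"jaw": 0},
    {"delta_pos": [14,-57,0],"roll": 0,"jaw": 0},
    {"delta_pos": [20,-85,0],"roll": 0,"jaw": 0},
    {"delta_pos": [27,-113,0],"roll": 0,"jaw": 0},
    {"delta_pos": [27,-113,30],"roll": 0,"jaw": 0},
    {"delta_pos": [27,-113,60],"roll": 0,"jaw": 0},
    {"delta_pos": [27,-113,85],"roll": 0,"jaw": 0},
    {"delta_pos": [27,-113,100],"roll": 0,"jaw": 0},
    {"delta_pos": [27,-113,110],"roll": 0,"jaw": 0},
    {"delta_pos": [27,-113,118],"roll": 0,"jaw": 0},
    {"delta_pos": [27,-113,118],"roll": 0,"jaw": 0},
    {"delta_pos": [27,-113,118],"roll": 0,"jaw": 0}
  ]
}}

```text
time_s: 2.77
ee_pos: [452.6, 212.6, 96.3]
ee_rot: [180.0, -0.0, 17.3]
force: [-0.1, -0.2, 0.6]
gripper_width: 0.6
gripper_force: 0.0
```

```bash
python3 - <<'E'
from h import *
for i in range(2):
  s=env.state(); print({k:np.round(s[k],2) for k in("time_s","ee_pos","ee_rot","force")}); f=env.grab_frame("wrist")
f2=env.grab_frame("side")
cv2.imwrite("pics/c.png",np.hstack([f["img"],f2["img"][230:384,150:350].repeat(2,0).repeat(2,1)[:384-76] if 0 else cv2.resize(f2["img"][250:370,150:310],(288,384))]))
T=f["T_tool_cam"]; print(np.round(T,2))
s=env.state(); a=np.radians(s["ee_rot"][2]); R=np.array([[np.cos(a),np.sin(a),0],[np.sin(a),-np.cos(a),0],[0,0,-1]])
g=dict(f); g["R"]=np.eye(3); g["t"]=np.zeros(3)
X,ok=cloud(g); X=X@T[:3,:3].T+T[:3,3]; X=X@R.T+s["ee_pos"]
hsv=cv2.cvtColor(f["img"],cv2.COLOR_BGR2HSV)
m=ok&(hsv[...,1]>120)&(abs(hsv[...,0].astype(int)-28)<8)&(X[...,2]>50)&(X[...,2]<85)&(np.hypot(X[...,0]-452,X[...,1]-213)<45)
P=X[m];print(len(P)); 
if len(P): print(P.min(0),P.max(0),np.percentile(P[:,2],[10,50,90]))
E
```

```text
{'time_s': np.float64(2.77), 'ee_pos': array([452.61, 212.58,  96.25]), 'ee_rot': array([ 1.800e+02, -3.000e-02,  1.734e+01]), 'force': array([-0.06, -0.18,  0.64])}
{'time_s': np.float64(2.82), 'ee_pos': array([452.93, 212.72,  96.73]), 'ee_rot': array([-1.7999e+02, -1.0000e-01,  1.7340e+01]), 'force': array([-0.02, -0.44, -0.58])}
[[   0.     -0.97   -0.26   72.43]
 [   1.      0.     -0.     -1.55]
 [   0.     -0.26    0.97 -171.35]
 [   0.      0.      0.      1.  ]]
1821
[427.63027336 190.27169228  58.6596022 ] [476.85792132 240.7358107   73.26740815] [64.15138593 70.15816619 71.48816301]
```

View pics/c.png

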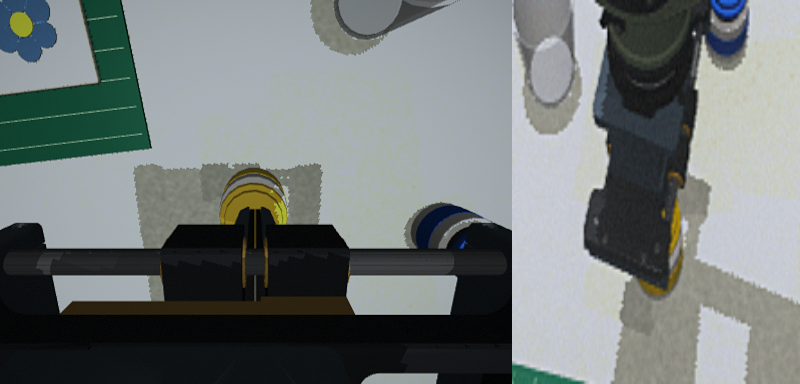

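The wrist view shows the closed fingertips (255,215) centred on the yellow lid (254,205), so I'm pressing slowly.

Request:
{"method": "arm_command", "body": {
  "rows": [
    {"delta_pos": [0,0,10],"roll": 0,"jaw": 0},
    {"delta_pos": [0,0,18],"roll": 0,"jaw": 0},
    {"delta_pos": [0,0,22],"roll": 0,"jaw": 0},
    {"delta_pos": [0,0,24],"roll": 0,"jaw": 0},
    {"delta_pos": [0,0,25],"roll": 0,"jaw": 0},
    {"delta_pos": [0,0,26],"roll": 0,"jaw": 0},
    {"delta_pos": [0,0,27],"roll": 0,"jaw": 0},
    {"delta_pos": [0,0,28],"roll": 0,"jaw": 0},
    {"delta_pos": [0,0,29],"roll": 0,"jaw": 0},
    {"delta_pos": [0,0,30],"roll": 0,"jaw": 0},
    {"delta_pos": [0,0,31],"roll": 0,"jaw": 0},
    {"delta_pos": [0,0,32],"roll": 0,"jaw": 0},
    {"delta_pos": [0,0,33],"roll": 0,"jaw": 0},
    {"delta_pos": [0,0,34],"roll": 0,"jaw": 0},
    {"delta_pos": [0,0,35],"roll": 0,"jaw": 0},
    {"delta_pos": [0,0,36],"roll": 0,"jaw": 0},
    {"delta_pos": [0,0,37],"roll": 0,"jaw": 0},
    {"delta_pos": [0,0,38],"roll": 0,"jaw": 0}
  ]
}}

```text
time_s: 4.42
ee_pos: [452.2, 212.5, 57.8]
ee_rot: [180.0, 0.0, 17.3]
force: [-1.2, 0.1, 2.2]
gripper_width: 0.4
gripper_force: 1.4
```

Request:
{"method": "arm_command", "body": {
  "rows": [
    {"delta_pos": [0,0,0.5],"roll": 0,"jaw": 0},
    {"delta_pos": [0,0,1],"roll": 0,"jaw": 0},
    {"delta_pos": [0,0,1.5],"roll": 0,"jaw": 0},
    {"delta_pos": [0,0,2],"roll": 0,"jaw": 0},
    {"delta_pos": [0,0,2],"roll": 0,"jaw": 0}
  ]
}}

```text
time_s: 4.83
ee_pos: [452.2, 212.5, 56.2]
ee_rot: [180.0, -0.0, 17.3]
force: [-2.1, -0.7, 6.3]
gripper_width: 0.3
gripper_force: 3.0
```

Request:
{"method": "arm_command", "body": {
  "rows": [
    {"delta_pos": [0,0,0.5],"roll": 0,"jaw": 0},
    {"delta_pos": [0,0,1],"roll": 0,"jaw": 0},
    {"delta_pos": [0,0,1],"roll": 0,"jaw": 0}
  ]
}}

```text
time_s: 5.08
ee_pos: [452.2, 212.5, 55.4]
ee_rot: [180.0, -0.0, 17.4]
force: [-2.4, -1.1, 7.5]
gripper_width: 0.4
gripper_force: 3.8
```

Request:
{"method": "arm_command", "body": {
  "rows": [
    {"delta_pos": [0,0,-3],"roll": 0,"jaw": 0},
    {"delta_pos": [0,0,-8],"roll": 0,"jaw": 0},
    {"delta_pos": [0,0,-20],"roll": 0,"jaw": 0},
    {"delta_pos": [0,0,-45],"roll": 0,"jaw": 0},
    {"delta_pos": [0,0,-75],"roll": 0,"jaw": 0},
    {"delta_pos": [-5,25,-85],"roll": 0,"jaw": 0},
    {"delta_pos": [-13,60,-85],"roll": 0,"jaw": 0},
    {"delta_pos": [-21,96,-85],"roll": 0,"jaw": 0},
    {"delta_pos": [-29,132,-85],"roll": 0,"jaw": 0},
    {"delta_pos": [-37,168,-85],"roll": 0,"jaw": 0},
    {"delta_pos": [-45,204,-85],"roll": 0,"jaw": 0},
    {"delta_pos": [-53,240,-85],"roll": 0,"jaw": 0},
    {"delta_pos": [-61,276,-85],"roll": 0,"jaw": 0},
    {"delta_pos": [-69,312,-85],"roll": 0,"jaw": 0},
    {"delta_pos": [-76,346,-85],"roll": 0,"jaw": 0},
    {"delta_pos": [-83,378,-85],"roll": 0,"jaw": 0},
    {"delta_pos": [-88,402,-85],"roll": 0,"jaw": 0},
    {"delta_pos": [-91,416,-75],"roll": 0,"jaw": 0},
    {"delta_pos": [-91,416,-55],"roll": 0,"jaw": 0},
    {"delta_pos": [-91,416,-41],"roll": 0,"jaw": 0}
  ]
}}

```text
time_s: 6.75
ee_pos: [489.2, -212.3, 94.3]
ee_rot: [-180.0, -0.0, 17.3]
force: [-0.5, 0.4, -0.1]
gripper_width: 0.3
gripper_force: 0.0
```

```bash
cat > chk.py <<'E'
from h import *
import sys
hue={"yellow":28,"red":0,"blue":112,"green":70}; pos=dict(yellow=(452,213),red=(490,-212),blue=(474,27),green=(660,-10))
for n in("top","side"):
  f=env.grab_frame(n); X,ok=cloud(f); hsv=cv2.cvtColor(f["img"],cv2.COLOR_BGR2HSV).astype(int)
  cv2.imwrite(f"pics/{sys.argv[1]}_{n}.png",f["img"])
  for k,p in pos.items():
    m=ok&(np.hypot(X[...,0]-p[0],X[...,1]-p[1])<18)&(abs((hsv[...,0]-hue[k]+90)%180-90)<12)&(hsv[...,1]>120)&(X[...,2]>50)&(X[...,2]<80)
    print(n,k,m.sum(),X[m].mean(0).round(1) if m.any() else "", np.median(X[m][:,2]).round(1) if m.any() else "")
s=env.state();print(s["ee_pos"],s["force"])
E
python3 chk.py d
```

```text
top yellow 180 [452.  213.2  58.2] 58.1
top red 0  
top blue 183 [473.9  27.1  68.7] 68.8
top green 172 [659.8 -10.1  70. ] 70.0
side yellow 252 [451.9 213.2  59. ] 58.9
side red 99 [ 488.7 -208.8   70.5] 70.4
side blue 179 [474.1  26.8  69.1] 69.2
side green 145 [659.9  -9.8  70.7] 70.6
[ 487.51168475 -210.68526589   93.01781206] [-0.10206012  0.03942851 -0.39936355]
```

Yellow is home, with its top at 58–59. Now pressing red.

Request:
{"method": "arm_command", "body": {
  "rows": [
    {"delta_pos": [0,0,8],"roll": 0,"jaw": 0},
    {"delta_pos": [0,0,16],"roll": 0,"jaw": 0},
    {"delta_pos": [0,0,21],"roll": 0,"jaw": 0},
    {"delta_pos": [0,0,23],"roll": 0,"jaw": 0},
    {"delta_pos": [0,0,24],"roll": 0,"jaw": 0},
    {"delta_pos": [0,0,25],"roll": 0,"jaw": 0},
    {"delta_pos": [0,0,26],"roll": 0,"jaw": 0},
    {"delta_pos": [0,0,27],"roll": 0,"jaw": 0},
    {"delta_pos": [0,0,28],"roll": 0,"jaw": 0},
    {"delta_pos": [0,0,29],"roll": 0,"jaw": 0},
    {"delta_pos": [0,0,30],"roll": 0,"jaw": 0},
    {"delta_pos": [0,0,31],"roll": 0,"jaw": 0},
    {"delta_pos": [0,0,32],"roll": 0,"jaw": 0},
    {"delta_pos": [0,0,33],"roll": 0,"jaw": 0},
    {"delta_pos": [0,0,34],"roll": 0,"jaw": 0},
    {"delta_pos": [0,0,35],"roll": 0,"jaw": 0},
    {"delta_pos": [0,0,36],"roll": 0,"jaw": 0},
    {"delta_pos": [0,0,37],"roll": 0,"jaw": 0},
    {"delta_pos": [0,0,38],"roll": 0,"jaw": 0}
  ]
}}

```text
time_s: 8.43
ee_pos: [489.6, -211.8, 57.9]
ee_rot: [180.0, -0.0, 17.3]
force: [0.5, 0.3, 1.4]
gripper_width: 0.7
gripper_force: 1.3
```

Request:
{"method": "arm_command", "body": {
  "rows": [
    {"delta_pos": [0,0,0.5],"roll": 0,"jaw": 0},
    {"delta_pos": [0,0,1],"roll": 0,"jaw": 0},
    {"delta_pos": [0,0,1.5],"roll": 0,"jaw": 0},
    {"delta_pos": [0,0,2],"roll": 0,"jaw": 0},
    {"delta_pos": [0,0,2],"roll": 0,"jaw": 0}
  ]
}}

```text
time_s: 8.85
ee_pos: [489.6, -211.8, 56.3]
ee_rot: [180.0, -0.0, 17.3]
force: [-0.1, 1.6, 6.2]
gripper_width: 0.4
gripper_force: 2.9
```

Request:
{"method": "arm_command", "body": {
  "rows": [
    {"delta_pos": [0,0,0.5],"roll": 0,"jaw": 0},
    {"delta_pos": [0,0,1],"roll": 0,"jaw": 0},
    {"delta_pos": [0,0,1],"roll": 0,"jaw": 0}
  ]
}}

```text
time_s: 9.1
ee_pos: [489.6, -211.8, 55.5]
ee_rot: [180.0, -0.0, 17.3]
force: [0.1, 1.9, 6.9]
gripper_width: 0.4
gripper_force: 3.7
```

Request:
{"method": "arm_command", "body": {
  "rows": [
    {"delta_pos": [0,0,-3],"roll": 0,"jaw": 0},
    {"delta_pos": [0,0,-8],"roll": 0,"jaw": 0},
    {"delta_pos": [0,0,-20],"roll": 0,"jaw": 0},
    {"delta_pos": [0,0,-45],"roll": 0,"jaw": 0},
    {"delta_pos": [0,0,-75],"roll": 0,"jaw": 0},
    {"delta_pos": [5,-20,-85],"roll": 0,"jaw": 0},
    {"delta_pos": [12,-50,-85],"roll": 0,"jaw": 0},
    {"delta_pos": [20,-84,-85],"roll": 0,"jaw": 0},
    {"delta_pos": [28,-117,-85],"roll": 0,"jaw": 0},
    {"delta_pos": [36,-150,-85],"roll": 0,"jaw": 0},
    {"delta_pos": [44,-183,-85],"roll": 0,"jaw": 0},
    {"delta_pos": [51,-212,-85],"roll": 0,"jaw": 0},
    {"delta_pos": [56,-233,-80],"roll": 0,"jaw": 0},
    {"delta_pos": [56,-233,-65],"roll": 0,"jaw": 0},
    {"delta_pos": [56,-233,-50],"roll": 0,"jaw": 0},
    {"delta_pos": [56,-233,-41],"roll": 0,"jaw": 0},
    {"delta_pos": [56,-233,-41],"roll": 0,"jaw": 0}
  ]
}}

```text
time_s: 10.52
ee_pos: [471.2, 27.2, 93.9]
ee_rot: [-179.9, 0.3, 17.4]
force: [-0.4, 0.5, 0.2]
gripper_width: 0.6
gripper_force: 0.0
```

```bash
python3 chk.py e
```

```text
top yellow 184 [452.  213.3  58.4] 58.3
top red 174 [ 490.1 -211.9   58.5] 58.4
top blue 0  
top green 165 [660.   -9.9  70.7] 70.9
side yellow 251 [451.9 213.3  58.8] 58.9
side red 126 [ 490.6 -211.9   58.7] 58.7
side blue 0  
side green 145 [660.2 -10.   70.2] 70.2
[473.12089673  27.01663556  95.77624643] [-0.69073657 -0.43595746  1.06295837]
```

Red is home. Now pressing blue.

Request:
{"method": "arm_command", "body": {
  "rows": [
    {"delta_pos": [0,0,8],"roll": 0,"jaw": 0},
    {"delta_pos": [0,0,16],"roll": 0,"jaw": 0},
    {"delta_pos": [0,0,21],"roll": 0,"jaw": 0},
    {"delta_pos": [0,0,23],"roll": 0,"jaw": 0},
    {"delta_pos": [0,0,24],"roll": 0,"jaw": 0},
    {"delta_pos": [0,0,25],"roll": 0,"jaw": 0},
    {"delta_pos": [0,0,26],"roll": 0,"jaw": 0},
    {"delta_pos": [0,0,27],"roll": 0,"jaw": 0},
    {"delta_pos": [0,0,28],"roll": 0,"jaw": 0},
    {"delta_pos": [0,0,29],"roll": 0,"jaw": 0},
    {"delta_pos": [0,0,30],"roll": 0,"jaw": 0},
    {"delta_pos": [0,0,31],"roll": 0,"jaw": 0},
    {"delta_pos": [0,0,32],"roll": 0,"jaw": 0},
    {"delta_pos": [0,0,33],"roll": 0,"jaw": 0},
    {"delta_pos": [0,0,34],"roll": 0,"jaw": 0},
    {"delta_pos": [0,0,35],"roll": 0,"jaw": 0},
    {"delta_pos": [0,0,36],"roll": 0,"jaw": 0},
    {"delta_pos": [0,0,37],"roll": 0,"jaw": 0},
    {"delta_pos": [0,0,38],"roll": 0,"jaw": 0}
  ]
}}

```text
time_s: 12.2
ee_pos: [473.6, 27.4, 57.9]
ee_rot: [180.0, -0.0, 17.3]
force: [0.2, 0.1, 3.3]
gripper_width: 0.4
gripper_force: 1.3
```

Request:
{"method": "arm_command", "body": {
  "rows": [
    {"delta_pos": [0,0,0.5],"roll": 0,"jaw": 0},
    {"delta_pos": [0,0,1],"roll": 0,"jaw": 0},
    {"delta_pos": [0,0,1.5],"roll": 0,"jaw": 0},
    {"delta_pos": [0,0,2],"roll": 0,"jaw": 0},
    {"delta_pos": [0,0,2],"roll": 0,"jaw": 0}
  ]
}}

```text
time_s: 12.62
ee_pos: [473.6, 27.4, 56.2]
ee_rot: [180.0, -0.0, 17.4]
force: [0.4, 0.6, 5.8]
gripper_width: 0.2
gripper_force: 3.0
```

Request:
{"method": "arm_command", "body": {
  "rows": [
    {"delta_pos": [0,0,0.5],"roll": 0,"jaw": 0},
    {"delta_pos": [0,0,1],"roll": 0,"jaw": 0},
    {"delta_pos": [0,0,1],"roll": 0,"jaw": 0}
  ]
}}

```text
time_s: 12.87
ee_pos: [473.6, 27.4, 55.4]
ee_rot: [180.0, -0.0, 17.3]
force: [-0.8, -0.3, 7.3]
gripper_width: 0.4
gripper_force: 3.8
```

Request:
{"method": "arm_command", "body": {
  "rows": [
    {"delta_pos": [0,0,-3],"roll": 0,"jaw": 0},
    {"delta_pos": [0,0,-8],"roll": 0,"jaw": 0},
    {"delta_pos": [0,0,-20],"roll": 0,"jaw": 0},
    {"delta_pos": [0,0,-45],"roll": 0,"jaw": 0},
    {"delta_pos": [0,0,-75],"roll": 0,"jaw": 0},
    {"delta_pos": [0,0,-110],"roll": 0,"jaw": 0},
    {"delta_pos": [-10,30,-140],"roll": 0,"jaw": 0},
    {"delta_pos": [-20,60,-150],"roll": 0,"jaw": 0},
    {"delta_pos": [-30,90,-150],"roll": 0,"jaw": 0},
    {"delta_pos": [-40,110,-150],"roll": 0,"jaw": 0},
    {"delta_pos": [-40,120,-150],"roll": 0,"jaw": 0},
    {"delta_pos": [-40,120,-150],"roll": 0,"jaw": 0},
    {"delta_pos": [-40,120,-150],"roll": 0,"jaw": 0}
  ]
}}

```text
time_s: 13.95
ee_pos: [470.8, -98.6, 204.4]
ee_rot: [-179.9, 0.0, 17.3]
force: [-0.0, -0.2, -0.4]
gripper_width: 0.3
gripper_force: 0.0
```

```bash
python3 chk.py g
```

```text
top yellow 183 [451.8 213.1  58.4] 58.5
top red 35 [ 480.7 -219.8   58.8] 58.4
top blue 178 [474.   27.4  58.2] 58.3
top green 168 [660.  -10.1  70.5] 70.2
side yellow 253 [451.9 213.1  59. ] 59.0
side red 90 [ 488.6 -207.1   58.5] 58.5
side blue 182 [473.9  26.8  58.8] 58.6
side green 145 [660.1  -9.9  70.6] 70.7
[470.8030841  -97.91866076 204.49345824] [-0.40607015  0.41878345  0.49263131]
```

View pics/g_side.png

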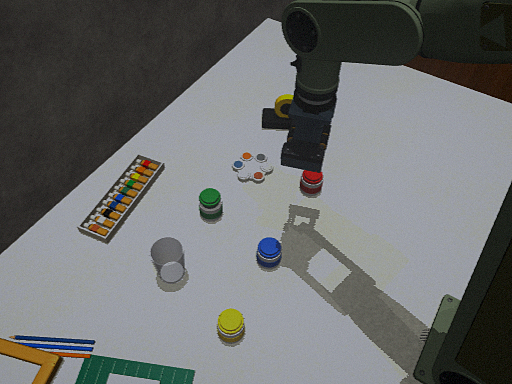

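The side view shows yellow (231,320), red (312,178) and blue (269,248) closed, green (210,200) still up, and everything standing in place. The arm is clear, so I'm handing in.

```bash
python3 -c "
from workcell import env
print(env.job_done())"
```

```text
the job is handed in; nothing more can be done
None
```

The yellow, red and blue lids were pressed home in that order with about 7–8 N, and the final images show green still up and nothing displaced; the job is handed in, but no verdict was returned.

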